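# Find the loose hold-down bolt and hold its cover open

### The arm

A 6-joint arm with a two-finger parallel gripper is mounted at the origin on a cart in front of the work surface, level with it; the furniture and walls round the work are solid. World frame = base frame: x ahead of the robot, y to its left, z up, the work surface at z = 0. Lengths are in mm, angles in rad, forces in N, time in s.
With the tool pointing down it reaches from about 300 to 775 mm from the base axis. Payload 14.6 kg.
Tool frame: the origin (TCP) lies at the very end of the fingers, on their centre line; the grasp point (between the pads) lies 19 mm behind it (grip_point_offset is the distance from the TCP to the grasp point, in mm); z points along the fingers, y is the line along which they close (so a half turn about z gives the same grasp; the last joint's range is limited). The gripper opens to 94 mm and grips with 3 to 60 N. Pads are 16 mm wide; open, the fingers measure 119 mm over their backs; the gripper's body (75 mm by 177 mm) begins 78 mm behind the grasp point.
Start: joints at [-1.296, 0.3, 1.521, -0, 1.321, -0.067], TCP at [184.344, -518.176, 205.446] pointing down, gripper open.
Joint ranges: [-3.03, 3.03], [-0.79, 2.21], [0.23, 2.52], [-1.04, 4.18], [0, 3.07], [-2.55, 2.55]. Speed limits (rad/s): [2.22, 2.22, 2.57, 3.14, 3.14, 3.14].

### API

Orientations are given as [roll, pitch, yaw] about the fixed x, y, z axes, in that order (R = Rz(yaw) Ry(pitch) Rx(roll)).
In Python, from cell import read_state, camera, camera_info, sign_off, grip_point_offset gives the robot as it stands.
- The arm moves only by the shell command python3 -m handwheel 'ROWS' [FORCE]. ROWS is text: rows parted by semicolons, each of 5 numbers parted by spaces: the shift along the world's x, y, z in units of 40 mm (1.0 is 40 mm), then the turn about the world's z in units of 5 degrees (1.0 is 5 degrees), then the closure, from 0 (fully open) to 1 (shut). In form: dx dy dz yaw gripper; .... A call has 1 to 12 rows; each row shifts and turns the commanded pose from where the row before left it; what a row does not reach is not made up. A row lasts 1/12 s, in which the tool goes at most 41.7 mm and 7.16 degrees, less where a joint would pass 70% of its speed; a pose out of reach is approached as far as the arm can. A call is refused whole if a number of a shift passes 1 or a number of a turn 1, either way. A call with a gripper value outside its range is refused whole. The fingers move at their own pace and stop on an object; FORCE is the grip in N (left out, the last holds). Time passes only in rows, so rows that do not move let the fingers close. It gives the time, the measured TCP pose, the force, the opening and the grip force at its end, in the units of the state.
- read_state(): the state, without advancing time (a new reading comes with each control period).
- camera(name): name is "side" or "top" or "wrist"; returns (picture, depth): 384x512x3 uint8, red, green, blue; 384x512 float32, mm along the optical axis (not along the pixel's ray), 0 where there is no reading.
- camera_info(name): a dict with "intrinsics" (3x3 intrinsics, pixels), "k1" (the pictures are not rectified: a ray, as slopes to the right and down, at radius r is drawn at 1 + k1 r^2 times it, then the intrinsics apply), "world_from_camera" (4x4, takes a point from camera to world coordinates). Camera axes: x right, y down, z forward; pixel columns grow to the right and rows downward; lengths in mm; the calibration is good to about 2 mm. A picture is of the moment at which its call begins: read the wrist's pose just before it. camera_info takes no time and is no camera call; for the wrist camera it gives the pose at the moment of the call.
- sign_off(): hands the job in; it is judged then, once.
The state is a dict: "clock": time; "joints": joint angles; "qd": joint speeds; "effort": joint torques, N m; "eef_pos": TCP position; "eef_rot": TCP orientation; "wrist_force": force on the tool from outside, world axes, zero at the start; "moment": the same for the moment, N m; "finger_gap": finger opening in mm; "finger_force": force on a finger pad.
Only numpy, scipy, OpenCV 4.12 (cv2) and the standard library are available. Lean on these libraries where they do the work, as an engineer would, in place of code of your own. Each camera call takes 0.05 s, during which the arm holds its last target. There are 200 camera calls.

### The job

Tap the tops of the three bolts on the rail one after another with the fingers, from left to right as the robot sees them, to find the loose one, which sinks under the tap and stays down. Then lift the hinged cover of that bolt by its tab, at least halfway to upright, and finish while still holding it open so that the bolt can be reached; the covers of the two tight bolts stay shut and the things lying around stay where they are.

Things in the scene. Friction and masses are not known exactly. Their poses are not given: they have to be found in the camera images.
- rail: fixed aluminium base rail lying on the worktop, 60 x 290 x 6 mm (x, y, z); origin at the centre of its underside; its x points away from the robot (turned by at most 0.1 rad), its y along its length to the left. Three identical bolt mounts stand on it in a row at y = +105, 0 and -105 mm (left, middle, right as the robot sees them; the numbers in the names do not tell the order)
- head_1 (a point): centre of the flat top of the upright steel bolt of one mount, a round 13 mm cylinder in the middle of the mount; it sticks up 17 mm above the mount's cover through a 20 mm round window and its top is 42 mm above the worktop (36 mm once sunk)
- bolt_1 (a joint): how far that bolt has been pushed down, m: 0 at the start; a tight bolt does not move; the loose one sinks when pressed with about 4 N, meets a stop at 0.006, and stays down (no spring)
- tab_1 (a point): grip point of that mount's hinged cover: in its front tab, a flat bar 24 mm wide (y), 34 mm long (x), 10 mm thick, pointing to the robot, free on both sides and beneath. Closed, the point is 42 mm in front of the bolt, 25.5 mm above the worktop; 10 mm of tab lie in front of it, and the cover plate (36 mm wide, 4 mm thick) begins 22 mm behind it. Axes: x along the cover towards the hinge, y along the hinge, z up out of the cover
- cover_1 (a joint): opening angle of that cover, rad: 0 shut, to 1.4; the hinge line is parallel to the rail's y, 22 mm behind the bolt and 24.5 mm above the worktop (so the grip point swings up on a 64 mm radius, away from the robot). A light spring and its weight shut it when let go (under 2 N at the tab)
- head_2 (a point): centre of the flat top of the upright steel bolt of one mount, a round 13 mm cylinder in the middle of the mount; it sticks up 17 mm above the mount's cover through a 20 mm round window and its top is 42 mm above the worktop (36 mm once sunk)
- bolt_2 (a joint): how far that bolt has been pushed down, m: 0 at the start; a tight bolt does not move; the loose one sinks when pressed with about 4 N, meets a stop at 0.006, and stays down (no spring)
- tab_2 (a point): grip point of that mount's hinged cover: in its front tab, a flat bar 24 mm wide (y), 34 mm long (x), 10 mm thick, pointing to the robot, free on both sides and beneath. Closed, the point is 42 mm in front of the bolt, 25.5 mm above the worktop; 10 mm of tab lie in front of it, and the cover plate (36 mm wide, 4 mm thick) begins 22 mm behind it. Axes: x along the cover towards the hinge, y along the hinge, z up out of the cover
- cover_2 (a joint): opening angle of that cover, rad: 0 shut, to 1.4; the hinge line is parallel to the rail's y, 22 mm behind the bolt and 24.5 mm above the worktop (so the grip point swings up on a 64 mm radius, away from the robot). A light spring and its weight shut it when let go (under 2 N at the tab)
- head_3 (a point): centre of the flat top of the upright steel bolt of one mount, a round 13 mm cylinder in the middle of the mount; it sticks up 17 mm above the mount's cover through a 20 mm round window and its top is 42 mm above the worktop (36 mm once sunk)
- bolt_3 (a joint): how far that bolt has been pushed down, m: 0 at the start; a tight bolt does not move; the loose one sinks when pressed with about 4 N, meets a stop at 0.006, and stays down (no spring)
- tab_3 (a point): grip point of that mount's hinged cover: in its front tab, a flat bar 24 mm wide (y), 34 mm long (x), 10 mm thick, pointing to the robot, free on both sides and beneath. Closed, the point is 42 mm in front of the bolt, 25.5 mm above the worktop; 10 mm of tab lie in front of it, and the cover plate (36 mm wide, 4 mm thick) begins 22 mm behind it. Axes: x along the cover towards the hinge, y along the hinge, z up out of the cover
- cover_3 (a joint): opening angle of that cover, rad: 0 shut, to 1.4; the hinge line is parallel to the rail's y, 22 mm behind the bolt and 24.5 mm above the worktop (so the grip point swings up on a 64 mm radius, away from the robot). A light spring and its weight shut it when let go (under 2 N at the tab)
- tweezers: bystander: tweezers lying flat to the right of the rail, 18 x 126 x 10 mm
- slide_carton: bystander: white slide carton, 31 x 80 x 30 mm, behind the rail to the left
- label_roll: bystander: white roll of labels, 66 mm across, 40 mm high, behind the carton

How it is judged (in metres and radians):
On the way, in this order (a step that is already met when the one before it is completed fails the run):
1. the left bolt is tapped (((y of head_1 in the frame of rail between 0.05 and 0.2 m and contact force between the fingers and bolt_1 above 1.5 N) or (y of head_2 in the frame of rail between 0.05 and 0.2 m and contact force between the fingers and bolt_2 above 1.5 N) or (y of head_3 in the frame of rail between 0.05 and 0.2 m and contact force between the fingers and bolt_3 above 1.5 N))), for 0.02 s.
2. the middle bolt is tapped (((y of head_1 in the frame of rail between -0.05 and 0.05 m and contact force between the fingers and bolt_1 above 1.5 N) or (y of head_2 in the frame of rail between -0.05 and 0.05 m and contact force between the fingers and bolt_2 above 1.5 N) or (y of head_3 in the frame of rail between -0.05 and 0.05 m and contact force between the fingers and bolt_3 above 1.5 N))), for 0.02 s.
3. the right bolt is tapped (((y of head_1 in the frame of rail between -0.2 and -0.05 m and contact force between the fingers and bolt_1 above 1.5 N) or (y of head_2 in the frame of rail between -0.2 and -0.05 m and contact force between the fingers and bolt_2 above 1.5 N) or (y of head_3 in the frame of rail between -0.2 and -0.05 m and contact force between the fingers and bolt_3 above 1.5 N))), for 0.02 s.
At the end, for the whole second after the job is handed in: the sunk (loose) bolt, at least 3 mm down, has its cover open by at least 0.6 rad, still, with the fingers on it; the two other covers are shut (under 0.15 rad); the bystanders are within 30 mm of where they were (((value of joint bolt_1 above 0.003 m and value of joint cover_1 above 0.6 rad and velocity of joint cover_1 between -0.2 and 0.2 rad/s and contact force between the fingers and cover_1 above 0.3 N and value of joint each of cover_2, cover_3 below 0.15 rad) or (value of joint bolt_2 above 0.003 m and value of joint cover_2 above 0.6 rad and velocity of joint cover_2 between -0.2 and 0.2 rad/s and contact force between the fingers and cover_2 above 0.3 N and value of joint each of cover_1, cover_3 below 0.15 rad) or (value of joint bolt_3 above 0.003 m and value of joint cover_3 above 0.6 rad and velocity of joint cover_3 between -0.2 and 0.2 rad/s and contact force between the fingers and cover_3 above 0.3 N and value of joint each of cover_1, cover_2 below 0.15 rad)) and distance of each of tweezers, slide_carton, label_roll from where it was at the start of the episode below 0.03 m); the arm keeps its last pose, push and grip.
It fails at once if the cover of a bolt that has not sunk is lifted ((value of joint cover_1 above 0.3 rad and value of joint bolt_1 below 0.002 m) or (value of joint cover_2 above 0.3 rad and value of joint bolt_2 below 0.002 m) or (value of joint cover_3 above 0.3 rad and value of joint bolt_3 below 0.002 m)).
It fails at once if a bystander is pushed away (distance of any of tweezers, slide_carton, label_roll from where it was at the start of the episode above 0.03 m).
It also fails if it takes over 56 s, if anything falls off the work surface, if the arm or the gripper's body presses on something with over 40 N, if the wrist force passes 120 N, or if a joint passes its speed limit or range.

## Working session

There is one attempt and no reset: what is moved stays moved. The work goes in short steps, Python scripts to look and compute and a shell command to move; the robot and the scene stay as the last step left them, time stands still between calls to the robot, and variables do not carry over. Pictures are saved under pics/ and viewed, at most 10 in all, crops included, and the job is handed in when it is done.

```bash
ls; mkdir -p pics; python3 - <<'E'
from cell import *
import cv2,numpy as np
s=read_state();print(s)
for n in["top","side"]:
    p,d=camera(n);cv2.imwrite(f"pics/{n}0.png",p[:,:,::-1]);np.savez(f"{n}0.npz",p=p,d=d)
    print(n,camera_info(n))
E
```

```text
pics
{'clock': 0.0, 'joints': array([-1.29561486e+00,  3.00491754e-01,  1.52157758e+00, -9.33926295e-06,
        1.32068244e+00, -6.66033847e-02]), 'qd': array([ 0.00043064, -0.00100791,  0.00019688,  0.00011968,  0.00038337,
        0.00027539]), 'effort': array([ 2.00848626e-03, -5.31809449e+01, -3.52735913e+01,  7.08672800e-02,
        2.43178447e-02, -7.34999594e-05]), 'eef_pos': array([ 184.26613663, -517.94097328,  204.8764764 ]), 'eef_rot': array([-3.14043550e+00, -6.81187115e-05,  3.41787127e-01]), 'wrist_force': array([-0.6204124 , -0.11578626, -0.74058247]), 'moment': array([0.00769101, 0.00953472, 0.01623725]), 'finger_force': 0.0, 'finger_gap': 93.94134218258175}
top {'intrinsics': array([[429.74279583,   0.        , 257.09859588],
       [  0.        , 429.74279583, 196.54656328],
       [  0.        ,   0.        ,   1.        ]]), 'k1': 0.033775163851118145, 'world_from_camera': array([[ 1.22430944e-02, -9.99522674e-01,  2.83642530e-02,
         5.33936323e+02],
       [-9.99787435e-01, -1.17658804e-02,  1.69307372e-02,
        -1.07732808e+02],
       [-1.65889253e-02, -2.85655083e-02, -9.99454261e-01,
         1.03932986e+03],
       [ 0.00000000e+00,  0.00000000e+00,  0.00000000e+00,
         1.00000000e+00]])}
side {'intrinsics': array([[454.73791206,   0.        , 258.43424555],
       [  0.        , 454.73791206, 188.97098077],
       [  0.        ,   0.        ,   1.        ]]), 'k1': -0.07459897303555821, 'world_from_camera': array([[-9.05247356e-01, -2.44869088e-01,  3.47226662e-01,
         1.54927913e+02],
       [-4.24817103e-01,  5.36231983e-01, -7.29373491e-01,
         7.78491592e+02],
       [-7.59301926e-03, -8.07771249e-01, -5.89447161e-01,
         7.82490579e+02],
       [ 0.00000000e+00,  0.00000000e+00,  0.00000000e+00,
         1.00000000e+00]])}
```

View pics/top0.png

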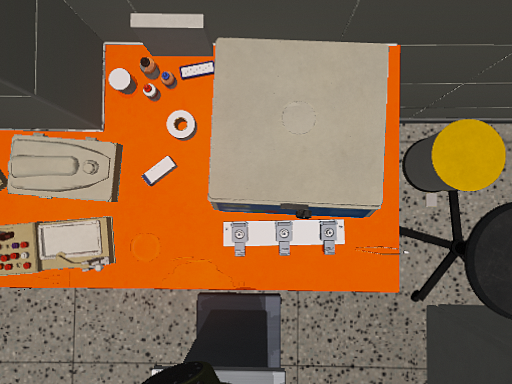

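The top view shows the rail at about rows 222–245. The bolts are near pixels (240,234), (284,234) and (329,233), the tabs point down to row 254, and a tall machine stands right behind the rail (its front edge near row 210). The tweezers are at about (380,250).

```bash
cat > h.py <<'E'
import numpy as np,cv2
from cell import *
def world(n,uv,d,info=None):
    i=info or camera_info(n);K=i["intrinsics"]
    uv=np.asarray(uv,float).reshape(-1,1,2)
    x=cv2.undistortPoints(uv,K,np.array([i["k1"],0,0,0,0.])).reshape(-1,2)
    d=np.asarray(d,float).reshape(-1,1)
    T=i["world_from_camera"]
    return np.hstack([x*d,d])@T[:3,:3].T+T[:3,3]
def cloud(n,d,info=None):
    v,u=np.mgrid[:d.shape[0],:d.shape[1]]
    return world(n,np.stack([u,v],-1),d,info).reshape(*d.shape,3)
E
python3 - <<'E'
from h import *
z=np.load("top0.npz");p=z["p"];d=z["d"];W=cloud("top",d)
print("surface z",np.median(W[262:285,120:380,2]))
print("machine", W[140,300],"front edge rows", [(r,W[r,290].round()) for r in range(200,222,3)])
for c,r in((240,234),(284,234),(329,233)):
    s=np.s_[r-9:r+9,c-9:c+9]; w=W[s].reshape(-1,3); m=w[(w[:,2]>w[:,2].max()-7)]
    print(c,"zmax",w[:,2].max(),len(m),m.mean(0).round(1))
    t=W[r+10:r+26,c-10:c+10].reshape(-1,3); t=t[(t[:,2]>20)&(t[:,2]<40)];print("  tab",len(t),t.mean(0).round(1),t.min(0).round(1),t.max(0).round(1))
m=(p.min(2)>200); 
ys,xs=np.where(m[215:255,215:350]);
rr=cv2.minAreaRect(np.stack([xs+215,ys+215],1).astype(np.float32));print(rr)
b=cv2.boxPoints(rr);print(world("top",b,np.full(4,1033.)).round(1))
cv2.imwrite("pics/crop1.png",cv2.resize(p[195:270,210:410,::-1],None,fx=4,fy=4,interpolation=2))
E
```

```text
surface z -0.2033545555756291
machine [ 679.54627838 -181.21432267  137.2242998 ] front edge rows [(200, array([ 553., -161.,  144.])), (203, array([ 547., -162.,  126.])), (206, array([ 541., -162.,  132.])), (209, array([ 534., -166.,   73.])), (212, array([ 527., -167.,   44.])), (215, array([ 520., -170.,   -3.])), (218, array([ 513., -170.,    2.])), (221, array([ 506., -170.,    7.]))]
240 zmax 1039.3298604066163 1 [ 533.9 -107.7 1039.3]
  tab 128 [437.1 -51.1  30. ] [422.6 -63.7  23.2] [451.2 -40.1  34.6]
284 zmax 45.5883170975701 23 [ 478.4 -154.6   42.2]
  tab 120 [ 439.5 -156.2   30.1] [ 426.2 -166.9   24.5] [ 452.4 -145.5   34. ]
329 zmax 1039.3298604066163 2 [ 533.9 -107.7 1039.3]
  tab 130 [ 443.5 -260.    29.7] [ 430. -272.   23.] [ 456.4 -248.3   35.3]
((283.8013000488281, 232.36663818359375), (24.289447784423828, 120.0749740600586), 88.87670135498047)
[[ 5.026e+02 -1.030e+01  6.500e+00]
 [ 5.118e+02 -2.984e+02  1.900e+00]
 [ 4.536e+02 -3.002e+02  2.000e-01]
 [ 4.443e+02 -1.220e+01  4.800e+00]]
```

View pics/crop1.png

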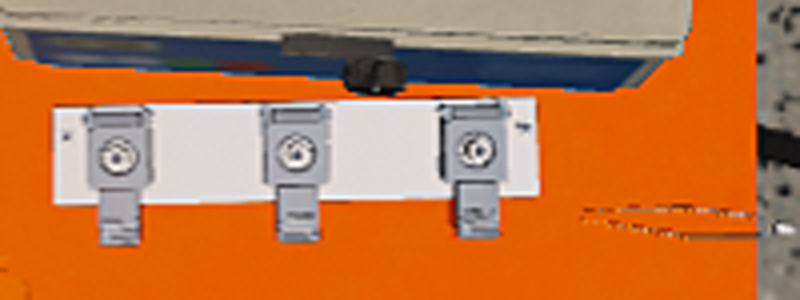

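View pics/side0.png

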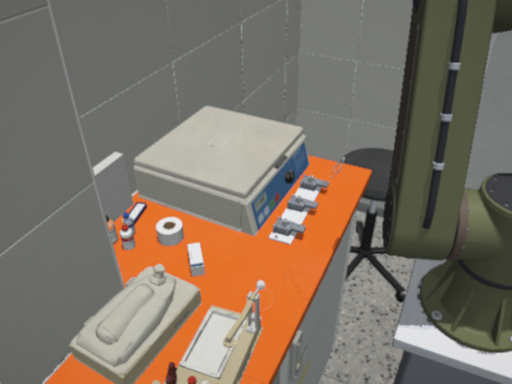

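```bash
python3 - <<'E'
from h import *
T=camera_info("top")["world_from_camera"]
def atz(uv,z):
    a=world("top",[uv],[1000.])[0];o=T[:3,3];return o+(a-o)*(z-o[2])/(a[2]-o[2])
for u,v in((117,156),(297,153),(475,150)):
    print(atz((u/4+210-.4,v/4+195-.4),42).round(1))
for u,v,z in((120,245,30),(299,242,30),(478,236,30),(585,213,5),(350,90,0),(340,75,30),(375,92,30)): print("pt",atz((u/4+210-.4,v/4+195-.4),z).round(1))
print(read_state()["eef_pos"])
z=np.load("top0.npz");W=cloud("top",z["d"])
w=W[195:222,215:385].reshape(-1,3);w=w[(w[:,2]>40)&(w[:,2]<300)]
for y in range(-400,40,40):
    q=w[abs(w[:,1]-y)<20]
    if len(q):print(y,q[:,0].min().round(),q[q[:,0].argmin()].round())
E
```

```text
[475.9 -49.6  42. ]
[ 479.  -153.8   42. ]
[ 482.1 -256.3   42. ]
pt [423.2 -51.4  30. ]
pt [ 426.5 -156.    30. ]
pt [ 431.5 -260.1   30. ]
pt [ 443.6 -327.3    5. ]
pt [ 515.  -187.2    0. ]
pt [ 524.2 -179.    30. ]
pt [ 514.5 -199.5   30. ]
[ 184.30598076 -517.94779439  204.95384698]
-360 525.0 [ 525. -344.   45.]
-320 522.0 [ 522. -301.   41.]
-280 524.0 [ 524. -262.   41.]
-240 524.0 [ 524. -246.   41.]
-200 514.0 [ 514. -187.   55.]
-160 519.0 [ 519. -180.   67.]
-120 529.0 [ 529. -103.   41.]
-80 529.0 [529. -86.  41.]
-40 531.0 [531. -51.  41.]
0 532.0 [532.  -5.  40.]
```

```bash
python3 -m handwheel '.36 .58 0 -.3 1;.36 .58 0 -.3 1;.36 .58 0 -.3 1;.36 .58 0 -.3 1;.36 .58 0 -.3 1;.36 .58 0 -.3 1;.36 .58 0 -.3 1;.36 .58 0 -.3 1;.36 .58 0 -.3 1;.36 .58 0 -.3 1;.36 .58 0 -.3 1;.36 .58 0 -.3 1' 20
```

```text
clock: 1.1
eef_pos: [357.5, -238.5, 205.3]
eef_rot: [-3.141, 0.0, 0.026]
wrist_force: [-0.3, 0.6, -0.0]
finger_gap: 17.4
finger_force: 0.0
```

```bash
python3 -m handwheel '.36 .58 -.2 0 1;.36 .58 -.2 0 1;.36 .58 -.2 0 1;.36 .58 -.2 0 1;.36 .58 -.2 0 1;.36 .58 -.2 0 1;.36 .58 -.2 0 1;.36 .58 -.2 0 1;0 0 0 0 1;0 0 0 0 1'
```

```text
clock: 1.93
eef_pos: [472.2, -53.3, 140.8]
eef_rot: [-3.141, 0.002, 0.03]
wrist_force: [-0.3, -0.2, -0.1]
finger_gap: 0.6
finger_force: 0.0
```

```bash
python3 -m handwheel '.09 .09 -.4 0 1;0 0 -.4 0 1;0 0 -.4 0 1;0 0 -.4 0 1;0 0 -.4 0 1;0 0 -.25 0 1;0 0 0 0 1;0 0 0 0 1'; python3 - <<'E'
from h import *
p,d=camera("wrist");s,_=camera("side");t,_=camera("top")
cv2.imwrite("pics/w1.png",np.hstack([p[:,:,::-1][::1,::1][:,:],]))
E
```

```text
clock: 2.6
eef_pos: [475.8, -51.1, 51.7]
eef_rot: [-3.142, 0.0, 0.027]
wrist_force: [-0.3, -0.2, 0.2]
finger_gap: 0.6
finger_force: 0.0
```

View pics/w1.png

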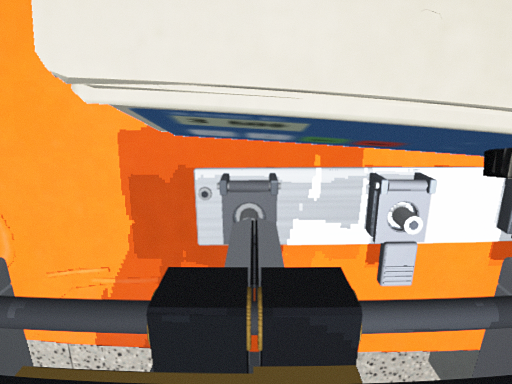

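The wrist view shows the closed fingertips at (253,222), right over the left mount's window at (250,212). I'll press down from here.

```bash
python3 -m handwheel '0 0 -.1 0 1;0 0 -.1 0 1;0 0 0 0 1'; for i in 1; do python3 -m handwheel '0 0 -.05 0 1;0 0 0 0 1'; python3 -m handwheel '0 0 -.05 0 1;0 0 0 0 1'; done
```

```text
clock: 3.0
eef_pos: [475.6, -50.5, 42.9]
eef_rot: [-3.141, 0.001, 0.028]
wrist_force: [-0.0, -0.2, -0.8]
finger_gap: 0.5
finger_force: 0.0
clock: 3.17
eef_pos: [476.0, -50.6, 42.1]
eef_rot: [3.142, -0.0, 0.028]
wrist_force: [-5.7, 0.9, 11.7]
finger_gap: 0.8
finger_force: 6.1
clock: 3.33
eef_pos: [476.3, -50.6, 41.7]
eef_rot: [3.141, -0.001, 0.028]
wrist_force: [-16.7, 1.8, 38.7]
finger_gap: 0.4
finger_force: 19.4
```

Left is tight: it held at z = 42 under 38 N. Next is the middle bolt.

```bash
python3 -m handwheel '0 0 .2 0 1;0 0 .2 0 1;.02 -.52 0 0 1;.02 -.52 0 0 1;.02 -.52 0 0 1;.02 -.52 0 0 1;0 -.52 0 0 1;0 0 -.1 0 1;0 0 -.1 0 1;0 0 0 0 1;0 0 0 0 1'; python3 -m handwheel '0 0 -.05 0 1;0 0 0 0 1'; python3 -m handwheel '0 0 -.05 0 1;0 0 0 0 1'
```

```text
clock: 4.25
eef_pos: [479.0, -153.7, 47.1]
eef_rot: [-3.141, 0.001, 0.028]
wrist_force: [0.1, -0.5, 0.2]
finger_gap: 0.9
finger_force: 0.0
clock: 4.42
eef_pos: [479.1, -153.9, 45.3]
eef_rot: [-3.141, 0.0, 0.028]
wrist_force: [-0.1, 0.4, -0.3]
finger_gap: 0.5
finger_force: 0.0
clock: 4.58
eef_pos: [479.1, -154.3, 43.2]
eef_rot: [-3.142, 0.0, 0.028]
wrist_force: [-1.2, 0.9, -0.4]
finger_gap: 0.2
finger_force: 0.0
```

```bash
python3 -m handwheel '0 0 -.05 0 1;0 0 0 0 1';python3 -m handwheel '0 0 -.04 0 1;0 0 0 0 1'
```

```text
clock: 4.75
eef_pos: [479.4, -154.5, 42.2]
eef_rot: [3.142, -0.001, 0.028]
wrist_force: [-4.1, 2.7, 11.2]
finger_gap: 0.6
finger_force: 5.3
clock: 4.92
eef_pos: [479.6, -154.6, 41.9]
eef_rot: [3.141, -0.001, 0.028]
wrist_force: [-11.1, 5.9, 31.6]
finger_gap: 0.5
finger_force: 15.5
```

Middle is tight too. The right one should be loose, but I still have to tap it.

```bash
python3 -m handwheel '0 0 .2 0 1;0 0 .2 0 1;.02 -.52 0 0 1;.02 -.52 0 0 1;.02 -.52 0 0 1;.02 -.52 0 0 1;0 -.52 0 0 1;0 0 -.1 0 1;0 0 -.15 0 1;0 0 0 0 1;0 0 0 0 1'; python3 -m handwheel '0 0 -.05 0 1;0 0 -.05 0 1;0 0 0 0 1'; python3 -m handwheel '0 0 -.05 0 1;0 0 0 0 1';python3 -m handwheel '0 0 -.05 0 1;0 0 0 0 1'
```

```text
clock: 5.83
eef_pos: [482.1, -257.6, 45.4]
eef_rot: [-3.141, 0.001, 0.028]
wrist_force: [-0.0, 0.3, -0.1]
finger_gap: 0.4
finger_force: 0.0
clock: 6.08
eef_pos: [482.5, -258.2, 41.8]
eef_rot: [-3.142, -0.0, 0.028]
wrist_force: [0.2, 0.5, -0.0]
finger_gap: 0.5
finger_force: 0.0
clock: 6.25
eef_pos: [482.5, -258.3, 39.8]
eef_rot: [-3.141, -0.0, 0.028]
wrist_force: [0.9, 0.6, 0.2]
finger_gap: 0.5
finger_force: 0.1
clock: 6.42
eef_pos: [482.4, -258.5, 37.7]
eef_rot: [-3.142, -0.0, 0.028]
wrist_force: [1.0, -0.2, 0.9]
finger_gap: 0.3
finger_force: 0.3
```

```bash
python3 -m handwheel '0 0 -.05 0 1;0 0 0 0 1';python3 -m handwheel '0 0 -.05 0 1;0 0 0 0 1'
```

```text
clock: 6.58
eef_pos: [482.5, -258.6, 36.2]
eef_rot: [3.142, -0.0, 0.028]
wrist_force: [-1.0, 2.5, 7.4]
finger_gap: 0.4
finger_force: 3.7
clock: 6.75
eef_pos: [482.7, -258.7, 35.8]
eef_rot: [3.141, -0.001, 0.028]
wrist_force: [-9.0, 8.0, 28.5]
finger_gap: 0.6
finger_force: 14.4
```

Right sank to the stop at z = 36, so it is the loose one. Next I back off to above its tab, open to about 50 mm and check.

```bash
python3 -m handwheel '0 0 .4 0 1;0 0 .4 0 1;0 0 .2 0 .45;-.35 -.01 0 0 .45;-.35 -.02 0 0 .45;-.35 0 0 0 .45;0 0 0 0 .45;0 0 0 0 .45;0 0 0 0 .45'; python3 - <<'E'
from h import *
p,d=camera("wrist")
cv2.imwrite("pics/w2.png",p[:,:,::-1])
E
```

```text
clock: 7.5
eef_pos: [440.9, -259.9, 73.8]
eef_rot: [3.141, -0.0, 0.027]
wrist_force: [0.2, -0.5, -0.1]
finger_gap: 43.9
finger_force: 0.0
```

View pics/w2.png

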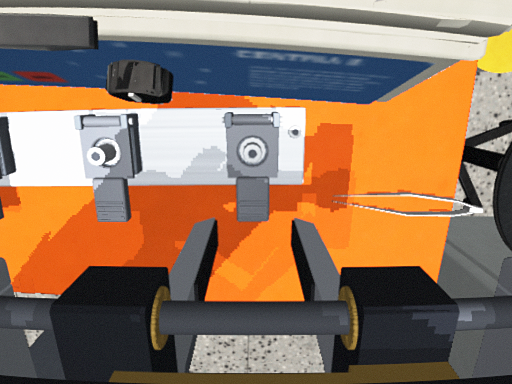

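The right bolt is visibly sunk at (252,150). Its tab at (253,200) lies midway between the fingers (210 and 298), and the tweezers at (335+,203) are clear. Descending and gripping.

```bash
python3 -m handwheel '0 0 -.4 0 .45;0 0 -.4 0 .45;0 0 -.4 0 .45;0 0 -.2 0 .45;0 0 -.13 0 .45;0 0 0 0 .45;0 0 0 0 .45' 20; python3 -m handwheel '0 0 0 0 1;0 0 0 0 1;0 0 0 0 1;0 0 0 0 1;0 0 0 0 1' 20
```

```text
clock: 8.13
eef_pos: [440.7, -259.9, 13.0]
eef_rot: [3.141, -0.0, 0.028]
wrist_force: [0.9, 0.1, 1.5]
finger_gap: 51.9
finger_force: 0.0
clock: 8.55
eef_pos: [440.3, -259.1, 12.7]
eef_rot: [-3.14, 0.0, 0.027]
wrist_force: [4.7, 8.1, 1.3]
finger_gap: 24.1
finger_force: 20.0
```

```bash
python3 -m handwheel '.01 .02 .12 0 1;.01 0 .12 0 1;.025 0 .12 0 1;.025 0 .12 0 1;0 0 0 0 1;0 0 0 0 1' 20; python3 -m handwheel '.045 0 .11 0 1;.045 0 .11 0 1;.06 0 .105 0 1;.06 .01 .105 0 1;0 0 0 0 1;0 0 0 0 1'
```

```text
clock: 9.05
eef_pos: [443.2, -258.9, 32.2]
eef_rot: [-3.142, -0.0, 0.028]
wrist_force: [-1.0, 3.3, 1.1]
finger_gap: 23.4
finger_force: 20.0
clock: 9.55
eef_pos: [451.8, -258.6, 49.4]
eef_rot: [3.141, -0.0, 0.028]
wrist_force: [-1.7, 4.1, 1.2]
finger_gap: 23.5
finger_force: 20.0
```

Forces are low and the tab is following. I'll carry on to about 0.9 rad and look.

```bash
python3 -m handwheel '.075 0 .095 0 1;.075 0 .095 0 1;.085 .01 .08 0 1;.085 0 .08 0 1;0 0 0 0 1;0 0 0 0 1;0 0 0 0 1;0 0 0 0 1'; python3 - <<'E'
from h import *
p,d=camera("wrist");t,_=camera("top");s,_=camera("side")
a=cv2.resize(p[60:310,80:430],(400,286));b=cv2.resize(s[160:260,250:350],(286,286),interpolation=2)
cv2.imwrite("pics/w3.png",np.hstack([a,b])[:,:,::-1])
s=read_state();print(s["qd"].round(3))
E
```

```text
clock: 10.22
eef_pos: [464.7, -258.2, 63.3]
eef_rot: [3.141, -0.001, 0.028]
wrist_force: [1.0, 4.7, 0.5]
finger_gap: 23.6
finger_force: 20.0
[0.001 0.001 0.    0.001 0.002 0.002]
```

View pics/w3.png

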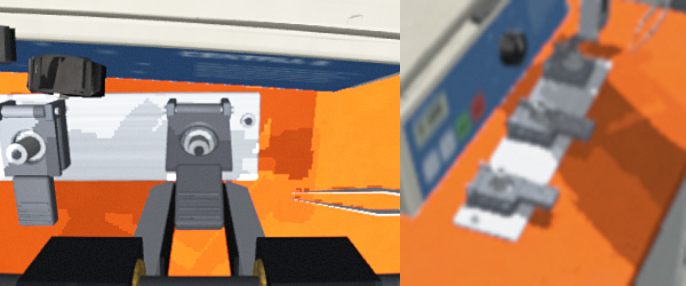

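The wrist view shows the tab between the fingers at about (200,205) in the crop, with its mount still at (197,140) and the other covers flat. The opening angle isn't clear from this, so I'll check it with depth.

```bash
python3 - <<'E'
from h import *
i=camera_info("wrist");p,d=camera("wrist");W=cloud("wrist",d,i)
for r in range(140,265,8): print(r,W[r,255].round(1))
E
```

```text
140 [ 512.4 -257.5    1.1]
148 [ 507.2 -257.6    6.5]
156 [ 505.2 -257.6   30.3]
164 [ 500.3 -257.7   33. ]
172 [ 492.  -258.    19.7]
180 [ 488.4 -258.1   28.8]
188 [ 484.8 -258.2   36.4]
196 [ 483.7 -258.1   51.2]
204 [ 481.1 -258.2   59.4]
212 [ 477.5 -258.3   63.4]
220 [ 474.2 -258.4   67.9]
228 [ 470.9 -258.4   72. ]
236 [ 467.5 -258.5   75.5]
244 [ 464.5 -258.6   79.4]
252 [ 461.1 -258.7   82.5]
260 [ 454.3 -258.9   78.6]
```

The depth profile along the cover rises from (484, 51) to (461, 82) in x and z, which is an opening of about 0.9 rad. It's still and gripped at 20 N.

```bash
python3 -c "
from cell import *
print(sign_off())"
```

```text
the job is handed in; nothing more can be done
None
```

I tapped all three bolts from left to right and the right one sank, so I lifted its cover to about 0.9 rad and handed the job in while still gripping the tab; the final verdict was not shown.

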